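# Lock the gas cartridge into the coffee stove

### The job

A fresh gas cartridge lies in the camping stove: push the standing cartridge cover over until it lies fully shut, then press the red lock lever on the stove's front down past its middle so that it snaps into the locked position and stays there. Do it with the fingertips or the outside of the fingers only: grasp, lift or force nothing, do not shove the stove along the table, and leave the roasting pan, the jebena and the two cups undisturbed.

Things in the scene. Friction and masses are not known exactly. Their poses are not given: they have to be found in the camera images.
- stove: dark green gas stove, loose on rubber feet, 275 mm deep (x), 340 wide (y), deck at z = 78 mm, about 2 kg. Origin: centre of its underside, on the table; +x to its back, +y to its burner side, z up. Its front face (x = -138 mm) looks to the robot. The cartridge compartment is at x -100 to 130, y -166 to -68 mm. A black knob, 40 mm across, not to be used, stands 18 mm out of the front at y = -122, z = 45 mm
- cover (a joint): angle of the dark green steel cartridge cover, rad: 0 = shut, flat over the compartment, top at z = 92 mm; 1.57 = upright; at most 1.75 = leaning a little to the burner. Starts at 1.52 to 1.75. Light hinge friction, 0.18 kg: pushed well past upright, away from the burner (to the stove's -y), it falls shut by itself
- cover_hinge (a point): middle of the cover's hinge axis, which runs along the stove's x; at stove x = 15, y = -68, z = 80 mm, on the burner side of the compartment. The cover is 228 mm long along the hinge and reaches 100 mm from it; its flat outer face, 12 mm off the hinge axis, looks up when shut and to the burner (+y) when open
- cover_edge (a point): middle of the free long edge of the cover, on its outer face; about 175 mm above the table when open, 92 mm when shut
- lever (a joint): angle of the red lock lever, rad: 0 = up (unlocked, start), 0.3 = middle (dead centre), 0.6 = down (locked). A spring drives it from the middle to the nearer stop: pressing the tab down takes 7 to 10 N at first, less towards the middle, past which it snaps down by itself. It pivots about a line along the stove's y at stove x = -92.5, z = 58 mm, behind the front face
- lever_tab (a point): centre of the top face of the red lever tab. The tab is 30 mm wide (y), 9 mm thick and stands about 25 mm out of the stove's front face, at stove y = -52 mm; its outer end is at about z = 84 mm when up and 41 mm when down
- pan: shallow silver roasting pan, loose on the burner's pan support (z = 104 mm, centred at about stove x = 0, y = 56 mm), 170 mm across, 30 mm high (rim 134 mm above the table). Its wooden handle lies along the pan's own +x, to the stove's back left, its end 244 mm from the centre. Origin: centre of its underside. Bystander
- jebena: black clay coffee pot, 228 mm high, 134 mm across, with spout and handle, on an orange silicone ring 16 mm high, to the right or the left of the stove. Origin: centre of its underside, 16 mm above the table. Bystander
- cup_a: white ceramic cup, 68 mm across, 52 mm high, on the other side of the stove. Origin: centre of its underside. Bystander
- cup_b: blue ceramic cup, 68 mm across, 52 mm high, on the table before the left half of the stove's front. Origin: centre of its underside. Bystander

How it is judged (in metres and radians):
On the way, in this order (a step that is already met when the one before it is completed fails the run):
1. the cartridge cover lies shut while the lever is still up (value of joint cover below 0.05 rad and value of joint lever below 0.15 rad), for 0.2 s.
2. the lock lever has snapped to its lower stop, the cover being shut (value of joint lever above 0.55 rad and value of joint cover below 0.05 rad), for 0.2 s.
At the end, for the whole second after the job is handed in: The cover is shut (within 0.05 rad), the lock lever is at its lower stop (above 0.55 of 0.6 rad), the stove stands within 30 mm of where it was, level and still, the pan stands on the burner within 40 mm of where it was, and the jebena and the cups stand upright within 20 mm of where they were (all of step 2 and distance of stove from where it was at the start of the episode below 0.03 m and angle between stove's own z axis and vertical below 0.03 rad and linear speed of each of stove, pan below 0.02 m/s and z of pan in the frame of stove above 0.098 m and distance of pan from where it was at the start of the episode below 0.04 m and angle between each of pan, jebena, cup_a, cup_b's own z axis and vertical below 0.1 rad and distance of each of jebena, cup_a, cup_b from where it was at the start of the episode below 0.02 m); the robot touches nothing.
It fails at once if the stove is shoved more than 30 mm, tipped or lifted (distance of stove from where it was at the start of the episode above 0.03 m or angle between stove's own z axis and vertical above 0.08 rad or height (world z) of stove above 0.012 m).
It fails at once if the roasting pan is pushed more than 40 mm, tipped or lifted (distance of pan from where it was at the start of the episode above 0.04 m or angle between pan's own z axis and vertical above 0.2 rad or z of pan in the frame of stove above 0.118 m).
It fails at once if the jebena or a cup is moved more than 20 mm, tipped or lifted (distance of any of jebena, cup_a, cup_b from where it was at the start of the episode above 0.02 m or angle between any of jebena, cup_a, cup_b's own z axis and vertical above 0.2 rad).
It fails at once if the pan, the jebena or a cup is gripped or pressed with the fingers (over 5 N) (contact force between the fingers and pan above 5 N or contact force between the fingers and jebena above 5 N or contact force between the fingers and cup_a above 5 N or contact force between the fingers and cup_b above 5 N).
It fails at once if the stove, its cover or its lever is squeezed or forced with the fingers (over 45 N) (contact force between the fingers and stove above 45 N).
It also fails if it takes over 48 s, if anything falls off the work surface, if the arm or the gripper's body presses on something with over 40 N, if the wrist force passes 120 N, or if a joint passes its speed limit or range.

### The arm

A 6-joint arm with a two-finger parallel gripper is mounted at the origin on the work surface. World frame = base frame: x ahead of the robot, y to its left, z up, the work surface at z = 0. Lengths are in mm, angles in rad, forces in N, time in s.
With the tool pointing down it reaches from about 425 to 1125 mm from the base axis. Payload 14.9 kg.
Tool frame: the origin (TCP) lies on the front face of the gripper's body, between the roots of the fingers; the fingertips stand env.tcp_to_tips ahead of it and the grasp point (between the pads) lies 60 mm ahead of it (env.tcp_to_tips is the distance from the TCP to the fingertips, in mm); z points along the fingers, y is the line along which they close (so a half turn about z gives the same grasp; the last joint's range is limited). The gripper opens to 91 mm and grips with 3 to 60 N. Pads are 32 mm wide; open, the fingers measure 118 mm over their backs; the gripper's body (76 mm by 178 mm) begins 60 mm behind the grasp point.
Start: joints at [-1.179, 0.379, 1.734, -0, 1.028, -0.033], TCP at [288.495, -637.801, 292.232] pointing down, gripper open.
Joint ranges: [-2.77, 2.77], [-0.74, 2.19], [0, 2.66], [-1.06, 4.2], [0.31, 2.87], [-3.08, 3.08]. Speed limits (rad/s): [1.89, 1.89, 2.39, 3.14, 3.14, 3.14].

### API

Orientations are given as a unit quaternion [x, y, z, w].
In Python, from cell import env gives the robot as it stands. The module is installed in compiled form; this text tells all that it offers.
- The arm moves only by the tool play_rows, never from a script. Its argument "deltas" is a list of rows, each an object of numbers: "dx", "dy", "dz": the shift along the tool's x, y, z in mm; "ax", "ay", "az": the turn, a rotation vector about the tool's x, y, z in rad; "fingers": the opening, from 0 (shut) to 1 (fully open). In form: [{"dx": .., "dy": .., "dz": .., "ax": .., "ay": .., "az": .., "fingers": ..}, ...]. A call has 1 to 12 rows; each row is the pose to reach, as a shift and turn from the pose commanded when the call began, along the tool's axes at that moment; what a row does not reach only later rows make up. A row lasts 1/12 s, in which the tool goes at most 41.7 mm and 7.16 degrees, less where a joint would pass 70% of its speed; a pose out of reach is approached as far as the arm can. A call with a gripper value outside its range is refused whole. The fingers move at their own pace and stop on an object; "squeeze" is the grip in N (left out, the last holds). Time passes only in rows, so rows that repeat a pose let the fingers close. It gives the time, the measured TCP pose, the force, the opening and the grip force at its end, in the units of the state.
- env.state(): the state, without advancing time (a new reading comes with each control period).
- env.snapshot(name): name is "scene" or "top" or "wrist"; returns the picture (420x560x3 uint8, red, green, blue); there is no depth.
- env.camera_info(name): a dict with "camera_matrix" (3x3 intrinsics, pixels), "dist_coeffs" ([k1, k2, p1, p2, k3] as OpenCV has them; the pictures are not rectified), "world_to_cam" (4x4, takes a point from world to camera coordinates); the wrist camera has in their place "mount" (4x4, takes a point from camera to tool coordinates, whose origin is the TCP and whose axes are the flange's). Camera axes: x right, y up, looking along -z (the intrinsics and any distortion apply to the point x, -y, -z); pixel columns grow to the right and rows downward; lengths in mm; the calibration is good to about 2 mm. A picture is of the moment at which its call begins: read the wrist's pose just before it. camera_info takes no time and is no camera call.
- env.hand_in(): hands the job in; it is judged then, once.
The state is a dict: "t": time; "joint_pos": joint angles; "qvel": joint speeds; "effort": joint torques, N m; "tool_pos": TCP position; "eef_rot": TCP orientation; "wrist_force": force on the tool from outside, world axes, zero at the start; "moment": the same for the moment, N m; "width": finger opening in mm; "gripper_force": force on a finger pad.
Only numpy, scipy, OpenCV 4.12 (cv2) and the standard library are available. Lean on these libraries where they do the work, as an engineer would, in place of code of your own. Each camera call takes 0.05 s, during which the arm holds its last target. There are 200 camera calls.

## Working session

There is one attempt and no reset: what is moved stays moved. The work goes in short steps, Python scripts to look and compute and a tool call to move; the robot and the scene stay as the last step left them, time stands still between calls to the robot, and variables do not carry over. Pictures are saved under pics/ and viewed, at most 10 in all, crops included, and the job is handed in when it is done.

Besides the shell and the picture viewer there is one more tool, called as name(argument=value, ...), one argument or row to a line, values as JSON. play_rows: Moves the arm, as the interface text tells. Its arguments: {"type":"object","properties":{"deltas":{"type":"array"},"squeeze":{"type":"number"}},"required":["deltas"]}

```bash
mkdir -p pics; python3 - <<'E'
from cell import env
import cv2,numpy as np
s=env.state();print(s['t'],s['tool_pos'],s['eef_rot'],env.tcp_to_tips,s['width'])
for n in ['scene','top']:
    cv2.imwrite(f'pics/{n}1.png',cv2.resize(env.snapshot(n)[:,:,::-1],(784,588)))
    c=env.camera_info(n);print(n,np.round(c['camera_matrix'],1).tolist(),c['dist_coeffs'],np.round(c['world_to_cam'],3).tolist())
print(env.camera_info('wrist'))
E
```

```text
0.0 [ 288.37981023 -637.49637605  291.57250245] [ 9.77526074e-01  2.10813786e-01 -1.09472989e-04 -5.56439215e-04] 78.3 91.43041559581813
scene [[408.7, 0.0, 282.7], [0.0, 408.7, 210.4], [0.0, 0.0, 1.0]] [-0.11555126  0.          0.          0.          0.        ] [[-0.875, 0.485, 0.008, 495.953], [-0.408, -0.745, 0.527, 242.424], [0.261, 0.458, 0.85, -1160.922], [0.0, 0.0, 0.0, 1.0]]
top [[405.2, 0.0, 278.6], [0.0, 405.2, 205.2], [0.0, 0.0, 1.0]] [-0.07244523  0.          0.          0.          0.        ] [[0.025, -1.0, -0.006, 29.456], [0.99, 0.024, 0.14, -588.54], [-0.14, -0.009, 0.99, -1097.617], [0.0, 0.0, 0.0, 1.0]]
{'camera_matrix': array([[372.86125059,   0.        , 280.40666516],
       [  0.        , 372.86125059, 206.19074503],
       [  0.        ,   0.        ,   1.        ]]), 'dist_coeffs': array([0.03576158, 0.        , 0.        , 0.        , 0.        ]), 'mount': array([[-2.76800111e-04,  9.57558591e-01,  2.88238562e-01,
         8.25600182e+01],
       [ 9.99999956e-01,  2.94669813e-04, -1.86078921e-05,
        -1.34402051e+00],
       [-1.02753350e-04,  2.88238545e-01, -9.57558631e-01,
        -9.21659778e+01],
       [ 0.00000000e+00,  0.00000000e+00,  0.00000000e+00,
         1.00000000e+00]])}
```

View pics/top1.png

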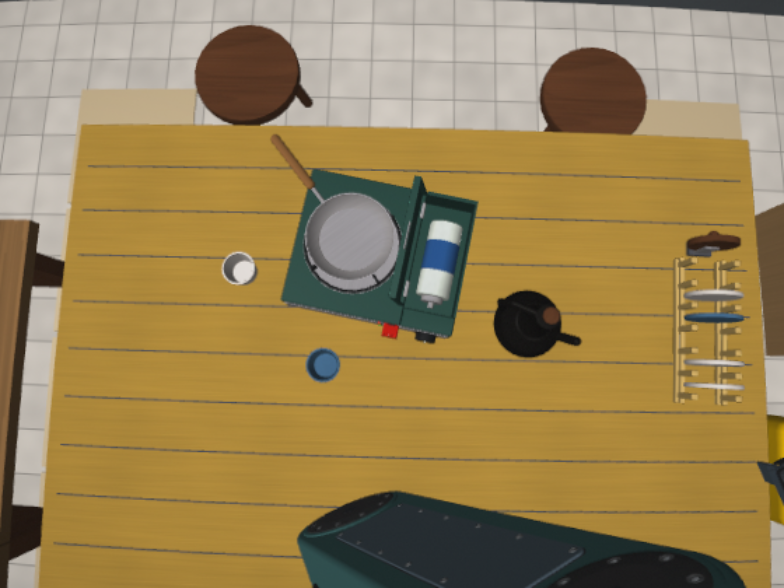

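View pics/scene1.png

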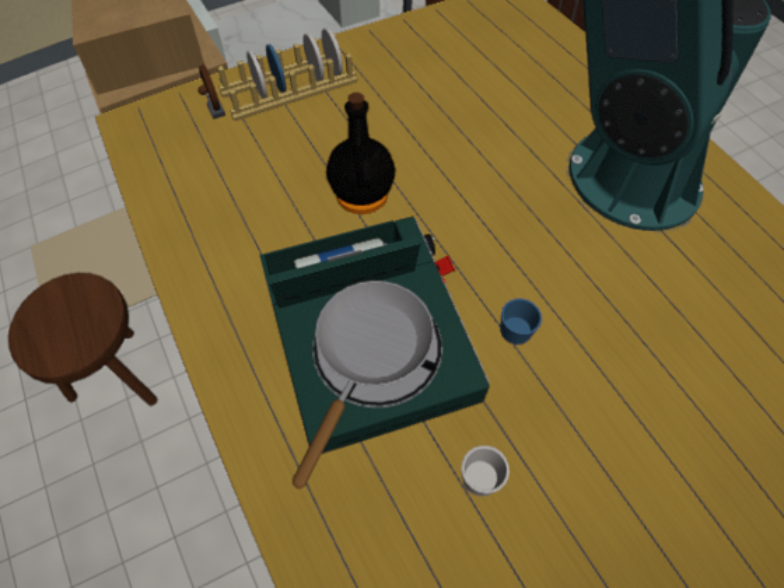

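The top view (784 px wide) shows the stove deck corners at about (313,169), (282,299), (477,202) and (449,335). The red tab is at (390,330), the cover stands along (418,178) to (396,300), and the jebena is at (527,323). The white cup is at (239,268) and the blue one at (323,365).

```bash
cat > h.py <<'E'
from cell import env
import cv2,numpy as np
from scipy.optimize import least_squares
def unproj(n,uv,z):
    c=env.camera_info(n);W=np.array(c['world_to_cam'])
    p=cv2.undistortPoints(np.array([[uv]],float)/1.4,c['camera_matrix'],c['dist_coeffs'])[0,0]
    R,t=W[:3,:3],W[:3,3];o=-R.T@t;d=R.T@np.array([p[0],-p[1],-1])
    return o+d*(z-o[2])/d[2]
def proj(n,P):
    c=env.camera_info(n);W=np.array(c['world_to_cam'])
    P=np.atleast_2d(P)@W[:3,:3].T+W[:3,3];P=P*[1,-1,-1]
    return cv2.projectPoints(P,np.zeros(3),np.zeros(3),c['camera_matrix'],c['dist_coeffs'])[0][:,0]*1.4
def world(q,P):
    x,y,a=q;P=np.atleast_2d(P);c,s=np.cos(a),np.sin(a)
    return np.c_[x+c*P[:,0]-s*P[:,1],y+s*P[:,0]+c*P[:,1],P[:,2]]
E
python3 - <<'E'
from h import *
M=[[137.5,170,78],[-137.5,170,78],[137.5,-170,78]]
T=[(313,169),(282,299),(477,202)];S=[(308,442),(487,383)]
def f(q):
    return np.r_[(proj('top',world(q,M))-T).ravel(),(proj('scene',world(q,M[:2]))-S).ravel()]
r=least_squares(f,[800,50,-.2]);q=r.x;print(q,r.fun.round(1));np.save('q.npy',q)
c,s=np.cos(q[2]),np.sin(q[2])
def loc(p): d=p[:2]-q[:2];return [c*d[0]+s*d[1],-s*d[0]+c*d[1],p[2]]
print('tab',proj('top',world(q,[-150,-52,84])),proj('scene',world(q,[-150,-52,84])),world(q,[-150,-52,84]))
for n,uv,z in [('top',(418,178),175),('top',(414,178),175),('top',(396,300),175),('scene',(272,280),175),('top',(390,325),84),('scene',(447,266),80)]: print(n,uv,np.round(loc(unproj(n,uv,z))))
for n,uv,z in [('jeb',(527,323),80),('wh',(239,268),52),('blue',(323,365),52),('jebtop',(550,316),244),('jebhandle',(578,341),130)]:
    p=unproj('top',uv,z);print(n,p.round(),np.round(loc(p)))
for a in (1.5,1.6,1.7):
    # outer edge ends
    y=-68-100*np.cos(a)+12*np.sin(a);z=80+100*np.sin(a)+12*np.cos(a)
    print(a,y,z,proj('top',world(q,[[129,y,z],[-99,y,z]])).round(),proj('scene',world(q,[[129,y,z],[-99,y,z]])).round())
for x,y in [(-110,-52),(-150,-52),(15,-60)]:print(world(q,[x,y,100]).round())
E
```

```text
[ 6.56369038e+02  6.21318791e+01 -1.79308639e-01] [ 0.1 -1.3 -0.4  1.5  2.4 -1.5 -0.9 -0.1  2.4  0.7]
tab [[392.06732712 329.88107919]] [[443.11547191 261.34624526]] [[499.49978716  37.71798391  84.        ]]
top (418, 178) [125. -44. 175.]
top (414, 178) [123. -36. 175.]
top (396, 300) [-103.  -50.  175.]
scene (272, 280) [123. -41. 175.]
top (390, 325) [-142.  -46.   84.]
scene (447, 266) [-154.  -44.   80.]
jeb [ 519. -222.   80.] [ -84. -304.   80.]
wh [618. 349.  52.] [-89. 275.  52.]
blue [429. 171.  52.] [-243.   67.   52.]
jebtop [ 518. -222.  244.] [ -86. -304.  244.]
jebhandle [ 484. -305.  130.] [-104. -392.  130.]
1.5 -63.10378032752163 180.59834508041786 [[429. 177.]
 [404. 299.]] [[264. 267.]
 [414. 227.]]
1.6 -53.08516453337305 179.60696603653506 [[424. 176.]
 [398. 298.]] [[266. 273.]
 [416. 233.]]
1.7 -43.21557284501792 177.62034711370055 [[418. 175.]
 [393. 297.]] [[267. 279.]
 [418. 238.]]
[[539.  31. 100.]]
[[499.  38. 100.]]
[[660.   0. 100.]]
```

```bash
python3 - <<'E'
import cv2
a=cv2.imread('pics/top1.png')[150:370,200:500];b=cv2.imread('pics/scene1.png')[200:460,230:530]
cv2.imwrite('pics/crop1.png',cv2.resize(a,None,fx=2.6,fy=2.6,interpolation=2))
E
```

```text
(no output)
```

View pics/crop1.png

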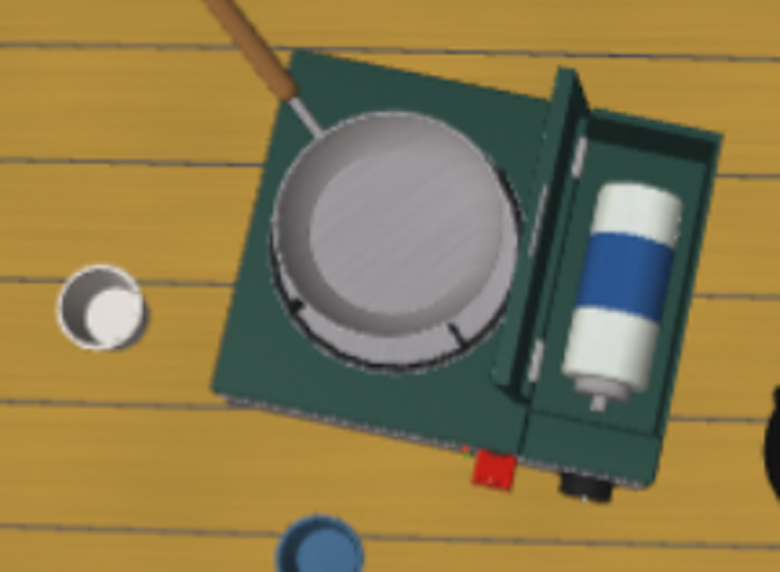

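The cover leans toward the burner at about 1.68 rad. I'll push it at its front end (stove x = -85), above the pan's rim and clear of the pan.

```bash
cat >> h.py <<'E'
from scipy.spatial.transform import Rotation as Ro
def go(P,tipz=True,yaw=None,pos0=None,rot0=None):
    """stove-frame target of fingertips -> tool-frame shift & az (tool down, tool x at stove +y)"""
    q=np.load('q.npy');s=env.state()
    w=world(q,P)[0]+[0,0,env.tcp_to_tips]
    R=Ro.from_quat(s['eef_rot']);d=R.inv().apply(w-s['tool_pos'])
    yaw=q[2]+np.pi/2 if yaw is None else yaw
    c,sn=np.cos(yaw),np.sin(yaw)
    G=Ro.from_matrix(np.array([[c,sn,0],[sn,-c,0],[0,0,-1]]).T)
    print('world TCP',w.round(),'delta',d.round(1),'rot',(R.inv()*G).as_rotvec().round(3))
def here():
    q=np.load('q.npy');s=env.state();t=s['tool_pos']+Ro.from_quat(s['eef_rot']).apply([0,0,env.tcp_to_tips])
    d=t-[q[0],q[1],0];c,sn=np.cos(q[2]),np.sin(q[2])
    print('t',s['t'],'tips in stove',np.round([c*d[0]+sn*d[1],-sn*d[0]+c*d[1],d[2]],1),'F',s['wrist_force'].round(1),'w',s['width'])
E
python3 -c "
from h import *
here();go([-85,-10,320])"
```

```text
t 0.1 tips in stove [-237.3 -754.   213.4] F [0.3 0.  0.3] w 91.40803873847035
world TCP [571.  67. 398.] delta [ 548.  -526.  -106.1] rot [-0.001 -0.    -0.967]
```

play_rows(
  deltas=[
    {"dx": 0, "dy": 0, "dz": -40, "ax": 0, "ay": 0, "az": 0, "fingers": 0},
    {"dx": 0, "dy": 0, "dz": -80, "ax": 0, "ay": 0, "az": 0, "fingers": 0},
    {"dx": 0, "dy": 0, "dz": -106, "ax": 0, "ay": 0, "az": 0, "fingers": 0},
    {"dx": 27, "dy": -26, "dz": -106, "ax": 0, "ay": 0, "az": -0.1, "fingers": 0},
    {"dx": 54, "dy": -52, "dz": -106, "ax": 0, "ay": 0, "az": -0.2, "fingers": 0},
    {"dx": 81, "dy": -78, "dz": -106, "ax": 0, "ay": 0, "az": -0.3, "fingers": 0},
    {"dx": 108, "dy": -104, "dz": -106, "ax": 0, "ay": 0, "az": -0.4, "fingers": 0},
    {"dx": 135, "dy": -130, "dz": -106, "ax": 0, "ay": 0, "az": -0.5, "fingers": 0},
    {"dx": 162, "dy": -156, "dz": -106, "ax": 0, "ay": 0, "az": -0.6, "fingers": 0},
    {"dx": 189, "dy": -182, "dz": -106, "ax": 0, "ay": 0, "az": -0.7, "fingers": 0},
    {"dx": 216, "dy": -208, "dz": -106, "ax": 0, "ay": 0, "az": -0.8, "fingers": 0},
    {"dx": 243, "dy": -234, "dz": -106, "ax": 0, "ay": 0, "az": -0.9, "fingers": 0},
  ],
)

```text
t: 1.1
tool_pos: [413.6, -322.6, 398.1]
eef_rot: [0.787, 0.617, -0.0, -0.0]
wrist_force: [1.0, 0.5, -0.5]
width: 14.2
gripper_force: 0.0
```

```bash
python3 -c "
from h import *
here();go([-85,-10,300])"
```

```text
t 1.1 tips in stove [-170.3 -421.9  319.8] F [ 1.   0.5 -0.5] w 14.23120748572666
world TCP [571.  67. 378.] delta [416.4  59.6  19.8] rot [-0.    -0.    -0.062]
```

play_rows(
  deltas=[
    {"dx": 38, "dy": 6, "dz": 0, "az": -0.06, "ax": 0, "ay": 0, "fingers": 0},
    {"dx": 76, "dy": 11, "dz": 0, "az": -0.06, "ax": 0, "ay": 0, "fingers": 0},
    {"dx": 114, "dy": 17, "dz": 0, "az": -0.06, "ax": 0, "ay": 0, "fingers": 0},
    {"dx": 152, "dy": 22, "dz": 0, "az": -0.06, "ax": 0, "ay": 0, "fingers": 0},
    {"dx": 190, "dy": 28, "dz": 0, "az": -0.06, "ax": 0, "ay": 0, "fingers": 0},
    {"dx": 228, "dy": 33, "dz": 0, "az": -0.06, "ax": 0, "ay": 0, "fingers": 0},
    {"dx": 266, "dy": 39, "dz": 0, "az": -0.06, "ax": 0, "ay": 0, "fingers": 0},
    {"dx": 304, "dy": 44, "dz": 0, "az": -0.06, "ax": 0, "ay": 0, "fingers": 0},
    {"dx": 342, "dy": 50, "dz": 0, "az": -0.06, "ax": 0, "ay": 0, "fingers": 0},
    {"dx": 380, "dy": 55, "dz": 0, "az": -0.06, "ax": 0, "ay": 0, "fingers": 0},
    {"dx": 416, "dy": 60, "dz": 10, "az": -0.06, "ax": 0, "ay": 0, "fingers": 0},
    {"dx": 416, "dy": 60, "dz": 20, "az": -0.06, "ax": 0, "ay": 0, "fingers": 0},
  ],
)

```text
t: 2.1
tool_pos: [574.5, 68.9, 378.2]
eef_rot: [0.769, 0.64, 0.001, 0.0]
wrist_force: [0.1, -0.2, -0.2]
width: 0.3
gripper_force: 0.0
```

play_rows(
  deltas=[
    {"dx": 0, "dy": 0, "dz": 20, "fingers": 0},
    {"dx": 0, "dy": 0, "dz": 50, "fingers": 0},
    {"dx": 0, "dy": 0, "dz": 80, "fingers": 0},
    {"dx": 0, "dy": 0, "dz": 80, "fingers": 0},
  ],
)

```text
$.deltas[0]: bad value
```

```bash
python3 -c "
from h import *
cv2.imwrite('pics/w2.png',cv2.resize(env.snapshot('scene')[120:330,150:430,::-1],(784,588)))
here();go([-85,-10,152]);go([-85,-112,152])"
```

```text
t 2.15 tips in stove [-83.2 -10.3 297.2] F [-1.9 -0.1 -2.4] w -0.18540286367282074
world TCP [571.  67. 230.] delta [  0.4  -1.6 145.2] rot [-0.002  0.    -0.003]
world TCP [553. -33. 230.] delta [-101.6   -1.3  145.3] rot [-0.002  0.    -0.003]
```

View pics/w2.png

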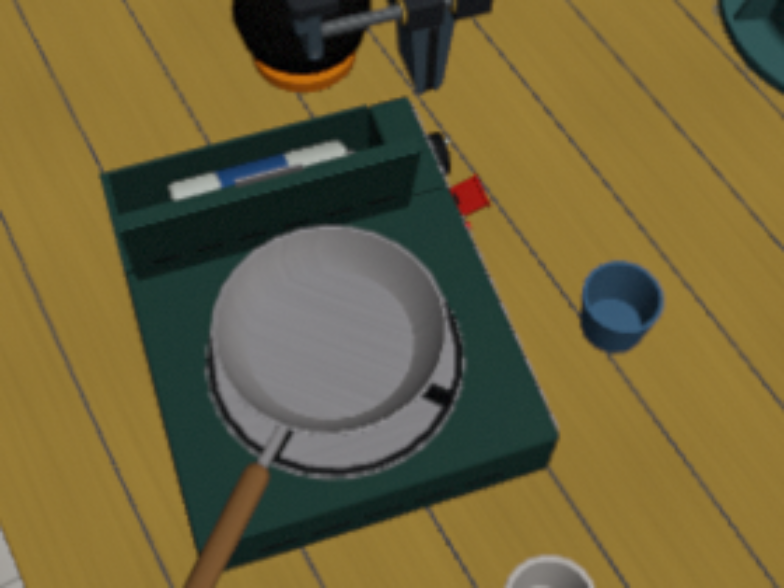

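The scene crop shows the scene undisturbed. The cover is still open with its free edge running (135,270) to (415,190), and the closed fingers are high above at (430,80). Now I'll lower behind the cover.

play_rows(
  deltas=[
    {"dx": 0, "dy": -1, "dz": 30, "ax": 0, "ay": 0, "az": 0, "fingers": 0},
    {"dx": 2, "dy": -1, "dz": 60, "ax": 0, "ay": 0, "az": 0, "fingers": 0},
    {"dx": 2, "dy": -1, "dz": 90, "ax": 0, "ay": 0, "az": 0, "fingers": 0},
    {"dx": 2, "dy": -1, "dz": 105, "ax": 0, "ay": 0, "az": 0, "fingers": 0},
    {"dx": 2, "dy": -1, "dz": 120, "ax": 0, "ay": 0, "az": 0, "fingers": 0},
    {"dx": 2, "dy": -1, "dz": 132, "ax": 0, "ay": 0, "az": 0, "fingers": 0},
    {"dx": 2, "dy": -1, "dz": 143, "ax": 0, "ay": 0, "az": 0, "fingers": 0},
    {"dx": 2, "dy": -1, "dz": 143, "ax": 0, "ay": 0, "az": 0, "fingers": 0},
  ],
)

```text
t: 2.82
tool_pos: [571.5, 66.0, 233.4]
eef_rot: [0.77, 0.638, -0.001, -0.001]
wrist_force: [-0.9, -0.1, 1.1]
width: 0.1
gripper_force: 0.0
```

```bash
python3 -c "
from h import *
cv2.imwrite('pics/w3.png',cv2.resize(env.snapshot('scene')[80:290,150:430,::-1],(784,588)))
here();go([-85,-112,152])"
```

```text
t 2.8667 tips in stove [-83.9 -11.1 156.3] F [ 0.1 -0.5  0.8] w 0.529789727240506
world TCP [553. -33. 230.] delta [-100.9   -0.5    4.3] rot [-0.001  0.    -0.007]
```

View pics/w3.png

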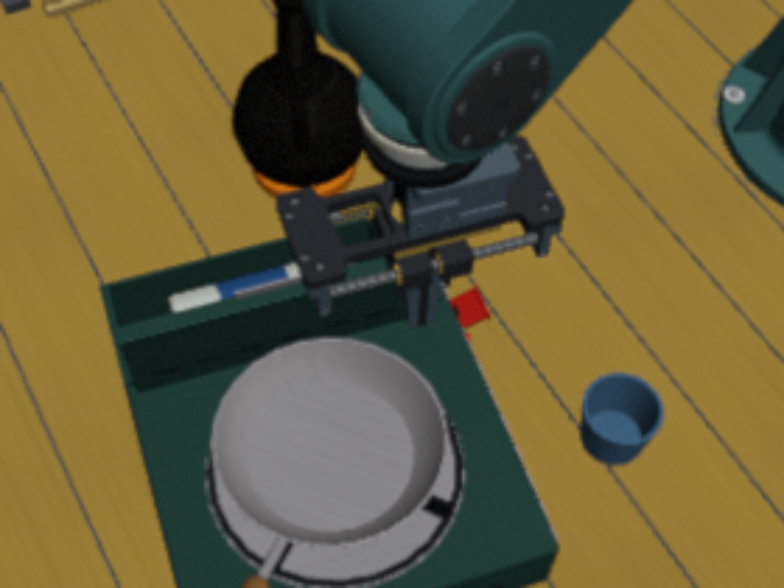

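The finger stands at (418,300) on the burner side of the cover, clear of the pan. Push toward the stove's -y.

play_rows(
  deltas=[
    {"dx": -9, "dy": 0, "dz": 2, "ax": 0, "ay": 0, "az": 0, "fingers": 0},
    {"dx": -17, "dy": 0, "dz": 3, "ax": 0, "ay": 0, "az": 0, "fingers": 0},
    {"dx": -25, "dy": 0, "dz": 3, "ax": 0, "ay": 0, "az": 0, "fingers": 0},
    {"dx": -33, "dy": 0, "dz": 3, "ax": 0, "ay": 0, "az": 0, "fingers": 0},
    {"dx": -41, "dy": 0, "dz": 3, "ax": 0, "ay": 0, "az": 0, "fingers": 0},
    {"dx": -49, "dy": 0, "dz": 3, "ax": 0, "ay": 0, "az": 0, "fingers": 0},
    {"dx": -57, "dy": 0, "dz": 3, "ax": 0, "ay": 0, "az": 0, "fingers": 0},
    {"dx": -66, "dy": 0, "dz": 3, "ax": 0, "ay": 0, "az": 0, "fingers": 0},
    {"dx": -75, "dy": 0, "dz": 3, "ax": 0, "ay": 0, "az": 0, "fingers": 0},
    {"dx": -84, "dy": 0, "dz": 3, "ax": 0, "ay": 0, "az": 0, "fingers": 0},
    {"dx": -93, "dy": 0, "dz": 3, "ax": 0, "ay": 0, "az": 0, "fingers": 0},
    {"dx": -101, "dy": 0, "dz": 3, "ax": 0, "ay": 0, "az": 0, "fingers": 0},
  ],
)

```text
t: 3.87
tool_pos: [553.5, -33.7, 232.2]
eef_rot: [0.77, 0.638, -0.0, 0.0]
wrist_force: [-0.6, 0.8, 0.5]
width: 0.6
gripper_force: 0.0
```

play_rows(
  deltas=[
    {"dx": 0, "dy": 0, "dz": 0, "ax": 0, "ay": 0, "az": 0, "fingers": 0},
    {"dx": 0, "dy": 0, "dz": 0, "ax": 0, "ay": 0, "az": 0, "fingers": 0},
    {"dx": 0, "dy": 0, "dz": -15, "ax": 0, "ay": 0, "az": 0, "fingers": 0},
    {"dx": 0, "dy": 0, "dz": -40, "ax": 0, "ay": 0, "az": 0, "fingers": 0},
    {"dx": 0, "dy": 0, "dz": -40, "ax": 0, "ay": 0, "az": 0, "fingers": 0},
  ],
)

```text
t: 4.28
tool_pos: [555.3, -32.5, 275.9]
eef_rot: [0.77, 0.639, 0.002, 0.002]
wrist_force: [1.6, -0.3, 2.1]
width: 0.2
gripper_force: 0.0
```

```bash
python3 -c "
from h import *
cv2.imwrite('pics/w4.png',cv2.resize(env.snapshot('scene')[80:290,150:430,::-1],(784,588)))
here();go([-151,-52,190])"
```

```text
t 4.3333 tips in stove [ -82.8 -111.2  196. ] F [-0.7  0.3  0.1] w 0.058802681100834094
world TCP [499.  38. 268.] delta [ 58.8 -68.3   5.7] rot [ 0.004 -0.    -0.006]
```

View pics/w4.png

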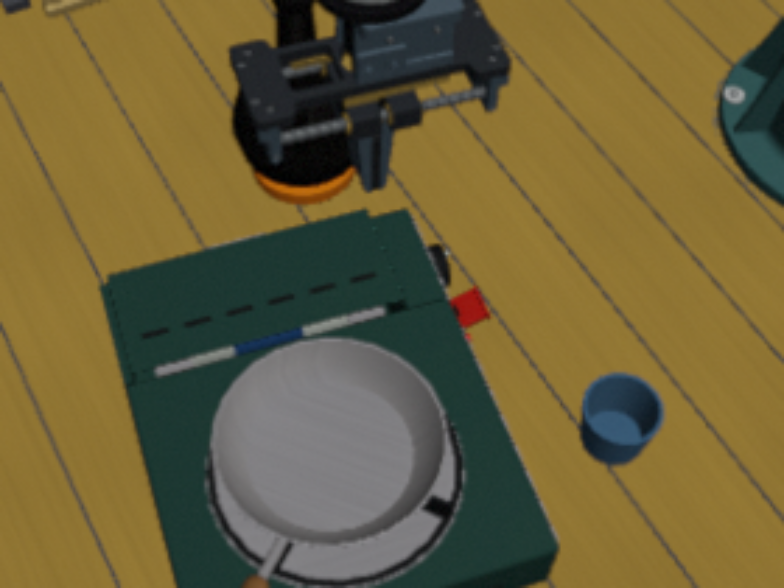

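The cover has fallen over and its far edge runs (108,278) to (368,211). A strip of cartridge shows at the hinge side, so I'll check that it's really flat by comparing it with projected edges.

```bash
python3 -c "
from h import *
q=np.load('q.npy')
f=lambda P:((proj('scene',world(q,P))/1.4-[150,80])*2.8).round().tolist()
for a in (0,.05,.15,.3):
    y=-68-100*np.cos(a)+12*np.sin(a);z=80+100*np.sin(a)+12*np.cos(a)
    print(a,f([[129,y,z],[-99,y,z]]))
print('near',f([[129,-68,92],[-99,-68,92]]),'deck corner',f([[137.5,-170,78],[-137.5,-170,78]]))
a=env.snapshot('top')[105:265,140:360,::-1];cv2.imwrite('pics/t5.png',cv2.resize(a,(770,560),interpolation=2))"
```

```text
0 [[103.0, 272.0], [363.0, 204.0]]
0.05 [[102.0, 269.0], [363.0, 201.0]]
0.15 [[100.0, 264.0], [364.0, 195.0]]
0.3 [[98.0, 258.0], [366.0, 189.0]]
near [[128.0, 369.0], [402.0, 294.0]] deck corner [[95.0, 283.0], [404.0, 202.0]]
```

View pics/t5.png

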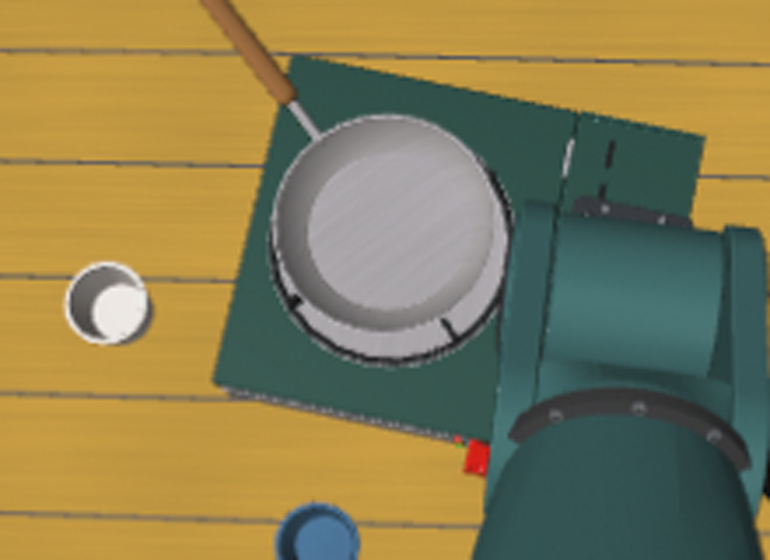

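The top view shows the cover over the compartment and the pan and cups where they were. The edges match angle 0 within about 6 px. I'll press lightly near the free edge to be sure.

play_rows(
  deltas=[
    {"dx": -15, "dy": 0, "dz": 30, "ax": 0, "ay": 0, "az": 0, "fingers": 0},
    {"dx": -20, "dy": 0, "dz": 60, "ax": 0, "ay": 0, "az": 0, "fingers": 0},
    {"dx": -20, "dy": 0, "dz": 80, "ax": 0, "ay": 0, "az": 0, "fingers": 0},
    {"dx": -20, "dy": 0, "dz": 90, "ax": 0, "ay": 0, "az": 0, "fingers": 0},
    {"dx": -20, "dy": 0, "dz": 95, "ax": 0, "ay": 0, "az": 0, "fingers": 0},
    {"dx": -20, "dy": 0, "dz": 98, "ax": 0, "ay": 0, "az": 0, "fingers": 0},
    {"dx": -20, "dy": 0, "dz": 98, "ax": 0, "ay": 0, "az": 0, "fingers": 0},
  ],
)

```text
t: 4.97
tool_pos: [550.2, -52.2, 174.3]
eef_rot: [0.77, 0.639, 0.0, 0.0]
wrist_force: [-0.3, 0.2, 0.3]
width: 0.9
gripper_force: 0.0
```

```bash
python3 -c "
from h import *
here()"
```

```text
t 4.9667 tips in stove [ -84.1 -131.4   96. ] F [-0.3  0.2  0.3] w 0.8695748672805611
```

play_rows(
  deltas=[
    {"dx": 0, "dy": 0, "dz": 2, "ax": 0, "ay": 0, "az": 0, "fingers": 0},
    {"dx": 0, "dy": 0, "dz": 3, "ax": 0, "ay": 0, "az": 0, "fingers": 0},
    {"dx": 0, "dy": 0, "dz": 4, "ax": 0, "ay": 0, "az": 0, "fingers": 0},
    {"dx": 0, "dy": 0, "dz": 4, "ax": 0, "ay": 0, "az": 0, "fingers": 0},
  ],
)

```text
t: 5.3
tool_pos: [550.1, -52.4, 170.6]
eef_rot: [0.77, 0.638, 0.0, 0.0]
wrist_force: [0.3, 0.7, 0.4]
width: 0.5
gripper_force: 0.2
```

No contact until z≈92, so the cover is fully shut. Now retreat upward and turn the gripper 90°, so its body stays clear of the pan when pressing the lever.

```bash
python3 -c "
from h import *
q=np.load('q.npy');here();go([-165,-47,150],yaw=q[2]+np.pi)
p=unproj('top',(352,236),134);d=p[:2]-q[:2];c,s=np.cos(q[2]),np.sin(q[2]);print('pan',c*d[0]+s*d[1],-s*d[0]+c*d[1],env.state()['joint_pos'].round(2))"
```

```text
t 5.3 tips in stove [ -84.  -131.6   92.3] F [0.3 0.7 0.4] w 0.45652669327999695
world TCP [486.  45. 228.] delta [ 84.1 -81.4 -57.8] rot [ 1.000e-03  0.000e+00 -1.577e+00]
pan 3.338397292293376 56.142483854123235 [-0.14  0.33  2.08  0.    0.73  0.05]
```

play_rows(
  deltas=[
    {"dx": 0, "dy": 0, "dz": -30, "ax": 0, "ay": 0, "az": 0, "fingers": 0},
    {"dx": 0, "dy": 0, "dz": -60, "ax": 0, "ay": 0, "az": 0, "fingers": 0},
    {"dx": 0, "dy": 0, "dz": -90, "ax": 0, "ay": 0, "az": 0, "fingers": 0},
    {"dx": 9, "dy": -9, "dz": -110, "ax": 0, "ay": 0, "az": -0.12, "fingers": 0},
    {"dx": 18, "dy": -18, "dz": -110, "ax": 0, "ay": 0, "az": -0.24, "fingers": 0},
    {"dx": 27, "dy": -27, "dz": -110, "ax": 0, "ay": 0, "az": -0.36, "fingers": 0},
    {"dx": 36, "dy": -36, "dz": -110, "ax": 0, "ay": 0, "az": -0.48, "fingers": 0},
    {"dx": 45, "dy": -45, "dz": -110, "ax": 0, "ay": 0, "az": -0.6, "fingers": 0},
    {"dx": 54, "dy": -54, "dz": -110, "ax": 0, "ay": 0, "az": -0.72, "fingers": 0},
    {"dx": 63, "dy": -63, "dz": -110, "ax": 0, "ay": 0, "az": -0.84, "fingers": 0},
    {"dx": 72, "dy": -72, "dz": -110, "ax": 0, "ay": 0, "az": -0.96, "fingers": 0},
    {"dx": 84, "dy": -81, "dz": -110, "ax": 0, "ay": 0, "az": -1.08, "fingers": 0},
  ],
)

```text
t: 6.3
tool_pos: [485.5, 45.5, 280.5]
eef_rot: [0.329, 0.944, 0.0, 0.0]
wrist_force: [0.4, -0.2, -0.7]
width: 0.6
gripper_force: 0.0
```

play_rows(
  deltas=[
    {"dx": 0, "dy": 0, "dz": 0, "ax": 0, "ay": 0, "az": -0.12, "fingers": 0},
    {"dx": 0, "dy": 0, "dz": 10, "ax": 0, "ay": 0, "az": -0.24, "fingers": 0},
    {"dx": 0, "dy": 0, "dz": 20, "ax": 0, "ay": 0, "az": -0.36, "fingers": 0},
    {"dx": 0, "dy": 0, "dz": 30, "ax": 0, "ay": 0, "az": -0.48, "fingers": 0},
    {"dx": 0, "dy": 0, "dz": 40, "ax": 0, "ay": 0, "az": -0.495, "fingers": 0},
    {"dx": 0, "dy": 0, "dz": 40, "ax": 0, "ay": 0, "az": -0.495, "fingers": 0},
  ],
)

```text
t: 6.8
tool_pos: [485.1, 45.2, 238.8]
eef_rot: [0.092, 0.996, -0.0, -0.001]
wrist_force: [-1.3, -0.3, -0.4]
width: 0.3
gripper_force: 0.0
```

```bash
python3 -c "
from h import *
here();s=env.state();print(s['tool_pos'])
im=env.snapshot('wrist');i=im.astype(int)
m=((i[...,0]>110)&(i[...,1]<70)&(i[...,2]<70)).astype(np.uint8)
n,l,st,ce=cv2.connectedComponentsWithStats(m);print([(st[k].tolist(),ce[k].round(1)) for k in range(1,n) if st[k,4]>20])
c=env.camera_info('wrist');R=Ro.from_quat(s['eef_rot']).as_matrix();M=c['mount'];q=np.load('q.npy')
k=1+np.argmax(st[1:,4]);x,y,w,h,_=st[k]
for uv in [ce[k],(x,y),(x+w,y),(x,y+h),(x+w,y+h)]:
    p=cv2.undistortPoints(np.array([[uv]],float),c['camera_matrix'],c['dist_coeffs'])[0,0]
    d=R@M[:3,:3]@np.array([p[0],-p[1],-1]);o=R@M[:3,3]+s['tool_pos'];P=o+d*(82-o[2])/d[2]
    e=P[:2]-q[:2];C,S=np.cos(q[2]),np.sin(q[2]);print(np.round([C*e[0]+S*e[1],-S*e[0]+C*e[1]],1))
cv2.imwrite('pics/wr6.png',im[:,:,::-1])"
```

```text
t 6.8 tips in stove [-165.6  -47.3  160.5] F [-1.3 -0.3 -0.4] w 0.337342282373482
[485.14122907  45.15035105 238.76348663]
[([258, 217, 44, 31, 773], array([279.4, 226. ])), ([0, 224, 41, 17, 185], array([ 17. , 230.1])), ([307, 241, 11, 7, 64], array([311.7, 244. ])), ([54, 276, 10, 29, 71], array([ 59.8, 291.9]))]
[-158.2  -46.6]
[-165.   -61.6]
[-164.9  -30.7]
[-141.5  -62.1]
[-141.3  -30.4]
```

View pics/wr6.png

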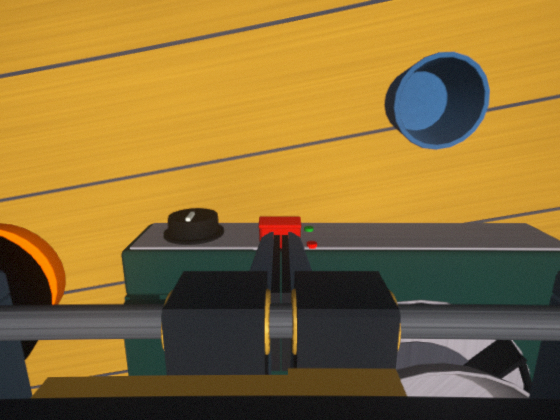

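The wrist view shows the red tab at about (279,226), stove y ≈ -46.5, reaching out to x ≈ -165, with the knob and blue cup well clear. The finger lines up with it, so I'll move 4 mm toward the stove and descend.

play_rows(
  deltas=[
    {"dx": -4, "dy": 0, "dz": 25, "ax": 0, "ay": 0, "az": 0, "fingers": 0},
    {"dx": -4, "dy": 0, "dz": 50, "ax": 0, "ay": 0, "az": 0, "fingers": 0},
    {"dx": -4, "dy": 0, "dz": 62, "ax": 0, "ay": 0, "az": 0, "fingers": 0},
    {"dx": -4, "dy": 0, "dz": 70, "ax": 0, "ay": 0, "az": 0, "fingers": 0},
    {"dx": -4, "dy": 0, "dz": 76, "ax": 0, "ay": 0, "az": 0, "fingers": 0},
    {"dx": -4, "dy": 0, "dz": 80, "ax": 0, "ay": 0, "az": 0, "fingers": 0},
    {"dx": -4, "dy": 0, "dz": 83, "ax": 0, "ay": 0, "az": 0, "fingers": 0},
    {"dx": -4, "dy": 0, "dz": 83, "ax": 0, "ay": 0, "az": 0, "fingers": 0},
  ],
)

```text
t: 7.52
tool_pos: [489.5, 44.5, 157.5]
eef_rot: [0.091, 0.996, 0.0, -0.001]
wrist_force: [-6.4, 0.4, 8.6]
width: 0.7
gripper_force: 4.1
```

```bash
python3 -c "
from h import *
here()"
```

```text
t 7.5167 tips in stove [-161.1  -47.1   79.2] F [-6.4  0.4  8.6] w 0.6887936171810803
```

Contact on the tab with 8.6 N upward. Keep pressing.

play_rows(
  deltas=[
    {"dx": 0, "dy": 0, "dz": 4, "ax": 0, "ay": 0, "az": 0, "fingers": 0},
    {"dx": 0, "dy": 0, "dz": 8, "ax": 0, "ay": 0, "az": 0, "fingers": 0},
    {"dx": 0, "dy": 0, "dz": 12, "ax": 0, "ay": 0, "az": 0, "fingers": 0},
    {"dx": 0, "dy": 0, "dz": 15, "ax": 0, "ay": 0, "az": 0, "fingers": 0},
    {"dx": 0, "dy": 0, "dz": 18, "ax": 0, "ay": 0, "az": 0, "fingers": 0},
    {"dx": 0, "dy": 0, "dz": 21, "ax": 0, "ay": 0, "az": 0, "fingers": 0},
    {"dx": 0, "dy": 0, "dz": 24, "ax": 0, "ay": 0, "az": 0, "fingers": 0},
    {"dx": 0, "dy": 0, "dz": 24, "ax": 0, "ay": 0, "az": 0, "fingers": 0},
  ],
)

```text
t: 8.18
tool_pos: [489.8, 44.4, 132.8]
eef_rot: [0.091, 0.996, -0.0, -0.0]
wrist_force: [-0.8, -0.9, 1.1]
width: 0.4
gripper_force: 0.0
```

```bash
python3 -c "
from h import *
here()"
```

```text
t 8.1833 tips in stove [-160.8  -47.1   54.5] F [-0.8 -0.9  1.1] w 0.40293465760615593
```

The force has dropped off, so the lever snapped. Retract straight up and away, then look.

play_rows(
  deltas=[
    {"dx": 2, "dy": 0, "dz": -15, "ax": 0, "ay": 0, "az": 0, "fingers": 0},
    {"dx": 4, "dy": 0, "dz": -45, "ax": 0, "ay": 0, "az": 0, "fingers": 0},
    {"dx": 4, "dy": 0, "dz": -80, "ax": 0, "ay": 0, "az": 0, "fingers": 0},
    {"dx": 4, "dy": 0, "dz": -115, "ax": 0, "ay": 0, "az": 0, "fingers": 0},
    {"dx": 4, "dy": 0, "dz": -150, "ax": 0, "ay": 0, "az": 0, "fingers": 0},
    {"dx": 4, "dy": 0, "dz": -185, "ax": 0, "ay": 0, "az": 0, "fingers": 0},
    {"dx": 4, "dy": 0, "dz": -200, "ax": 0, "ay": 0, "az": 0, "fingers": 0},
    {"dx": 4, "dy": 0, "dz": -200, "ax": 0, "ay": 0, "az": 0, "fingers": 0},
    {"dx": 4, "dy": 0, "dz": -200, "ax": 0, "ay": 0, "az": 0, "fingers": 0},
  ],
)

```text
t: 8.93
tool_pos: [486.1, 45.2, 333.7]
eef_rot: [0.091, 0.996, 0.0, 0.001]
wrist_force: [0.7, 0.7, -1.8]
width: 0.4
gripper_force: 0.0
```

```bash
python3 -c "
from h import *
here()
cv2.imwrite('pics/w7.png',cv2.resize(env.snapshot('scene')[80:290,150:430,::-1],(784,588)))"
```

```text
t 8.9333 tips in stove [-164.4  -47.   255.4] F [ 0.7  0.7 -1.8] w 0.3902123992113079
```

View pics/w7.png

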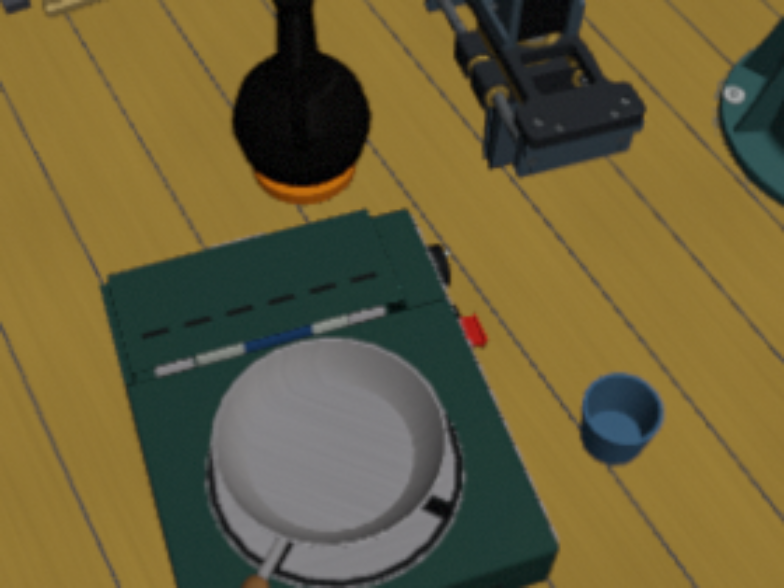

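The tab is now down at (473,330), the cover is shut, everything else is unmoved and the arm is clear.

```bash
python3 -c "
from cell import env
print(env.hand_in())"
```

```text
the job is handed in; nothing more can be done
None
```

I pushed the cover fully shut, snapped the lever down into the locked position, and handed the job in; the final picture showed the stove, pan, jebena and cups unmoved, though the hand-in returned no verdict.

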